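# Flip up the tab and unscrew the push-and-turn cap of a lotion refill tank

## Robot

A 6-joint arm with a two-finger parallel gripper is mounted at the origin on the work surface. World frame = base frame: x ahead of the robot, y to its left, z up, the work surface at z = 0. Lengths are in m, angles in rad, forces in N, time in s.
With the tool pointing down it reaches from about 0.35 to 0.975 m from the base axis. Payload 4.9 kg.
Tool frame: the origin (TCP) lies midway between the tips of the shut fingers; the grasp point (between the pads) lies 19 mm behind it; z points along the fingers, x is the direction in which the jaws open and shut, and the axes are right-handed (so a half turn about z gives the same grasp; the last joint's range is limited). The gripper opens to 85 mm and grips with 20 to 120 N. Pads are 22 mm wide; open, the fingers measure 114 mm over their backs; the gripper's body (76 mm by 85 mm) begins 54 mm behind the grasp point. The pads swing forward as they close: fully open they stand 13 mm farther back than shut.
Start: joints at [1.172, 0.053, 1.613, -0, 1.476, -0.119], TCP at [0.173, 0.601, 0.231] pointing down, gripper open.
Joint ranges: [-3.01, 3.01], [-1.01, 2.22], [0.06, 2.58], [-1.02, 4.17], [0.09, 2.62], [-3.14, 3.14]. Speed limits (rad/s): [2.57, 2.57, 3.14, 3.14, 3.14, 3.14].

## Interface

Orientations are given as a rotation vector (axis times angle).
In Python, from station import ctrl gives the robot as it stands.
- The arm moves only by the tool step_arm, never from a script. Its argument "increments" is text: rows parted by semicolons, each of 6 numbers parted by spaces: the shift along the tool's x, y, z as a fraction of full scale, then the turn, a rotation vector about the tool's x, y, z as a fraction of full scale. In form: x y z rx ry rz; .... A call has 1 to 12 rows; each row shifts and turns the commanded pose from where the row before left it, along the tool's axes as they then stand; what a row does not reach is not made up. Full scale, the value 1, is 0.025 m for a shift and 0.1 rad for a turn. A row lasts 1/12 s, in which the tool goes at most 41.7 mm and 7.16 degrees, less where a joint would pass 70% of its speed; a pose out of reach is approached as far as the arm can. A call with a number of a shift or a turn outside -1 to 1 is refused whole. A call with a gripper value outside its range is refused whole. "fingers" is the opening, from -1 (shut) to 1 (fully open), so that 0 is half open, set as the call begins (left out, the last holds). The fingers move at their own pace and stop on an object; "newtons" is the grip in N (left out, the last holds). Time passes only in rows, so rows that do not move let the fingers close. It gives the time, the measured TCP pose, the force and the opening at its end, in the units of the state.
- ctrl.get_obs(): the state, without advancing time (a new reading comes with each control period).
- ctrl.get_image(name): name is "side" or "top" or "wrist"; returns a dict with "pixels" (420x560x3 uint8, red, green, blue), "intrinsics" (3x3 intrinsics, pixels), "eye" and "orientation" of the camera in the world. Camera axes: x right, y down, z forward; pixel columns grow to the right and rows downward; lengths in m; the calibration is good to about 2 mm. A picture is of the moment at which its call begins. There is no depth.
- ctrl.finish_job(): hands the job in, once; it reports no verdict.
The state is a dict: "t": time; "q": joint angles; "dq": joint speeds; "effort": joint torques, N m; "tool_pos": TCP position; "tool_rot": TCP orientation; "contact_force": force on the tool from outside, world axes, zero at the start; "wrist_torque": the same for the moment, N m; "opening": finger opening in m.
Only numpy, scipy, OpenCV 4.12 (cv2) and the standard library are available. Lean on these libraries where they do the work, as an engineer would, in place of code of your own. Each camera call takes 0.05 s, during which the arm holds its last target.

## Task

Open the lotion tank for refilling: flip its blue tab all the way back, then press the orange cap gently down until you feel it bottom, unscrew it counter-clockwise under that light pressure until its wing is parallel to the tab's hinge, lift it out and stand it upright in the round well of the bamboo rest. Feel your way: neither press nor twist the cap hard, and leave the toothbrush holder, soap, nail clipper and green case where they are.

Things in the scene. Friction and masses are not known exactly. Their poses are not given: they have to be found in the camera images.
- tank: White lotion refill tank, a fixed box 75 mm high and 104 mm wide (y), reaching 42 mm in front (-x) and 68 mm behind (+x) the port. Origin on the ledge under the port; x from the tab's tongue towards its hinge, y left, z up. Two hinge ears (6 mm wide) stand 36 mm either side of the middle, 54 mm behind the port, 62 mm above the top face.
- port (a point): Centre of the keyhole in the tank top, 75 mm above the ledge. Axes as the tank's. The keyhole is a slot 11 mm wide and 36 mm long along y with a 19 mm square middle, plate 8 mm thick. Held at its bottom with a few newtons over the spring, the cap turns freely 1.22 rad until the wing is parallel to y (a stop comes 0.1 rad later); there it springs up 4 mm and lifts out (clear 10 mm higher).
- tab_hinge (a point): Middle of the tab's hinge axis, which runs along the tank's y, 54 mm behind the port and 55 mm above the tank's top face. Fixed to the tank; axes as the tank's.
- tab_grip (a point): Point to hold on the blue tab: a level plate 62 mm wide, 4 mm thick over the cap, with a tongue 34 mm long, 12 mm wide, 10 mm thick at its front. The point is on the tongue's centre line, 22 mm in front of the plate, 108 mm from the hinge. Pinched from above by its sides, the tongue pivots between the pads as the tab swings. Axes turn with the tab, x to the hinge.
- tab (a joint): Opening angle of the tab (rad): 0 closed, level over the cap; 1.57 upright; 2.75 fully back at its stop. Light friction; let go beyond about 1.9 it sinks back to the stop by itself in about 2 s.
- cap: Loose orange push-and-turn cap, 40 to 85 g; origin at the underside of its cross-bar, x along the wing, z up. Locked, a 6 to 10 N spring holds it up and a tooth blocks turning. Pressed to its bottom, felt as a hard stop after the soft spring, 4.5 to 15.5 mm down (differs, not measured), it turns counter-clockwise. Contact force between cap and tank must stay under 30 N.
- cap_wing (a point): Centre of the cap's wing: 42 mm long (x), 14 thick (y), 26 high, on a flange 54 mm across whose top is 13 mm and underside 17 mm below this point. Below: a 16 mm round stem, then a cross-bar 32 x 6 x 6 mm parallel to the wing, its underside 49 mm below this point. Locked, this point is 35 mm above the tank's top, the wing about 0.35 rad counter-clockwise from the tank's x.
- well (a point): Centre of the mouth of the round well, 42 mm wide and 34 mm deep, in the top face (40 mm above the ledge) of the fixed bamboo rest, a block 90 x 90 x 40 mm. The cap's stem and cross-bar go inside, its flange lies on the top face; the wing's centre is then 17 mm above this point.
- holder: White ceramic toothbrush holder with two toothbrushes, 72 mm across, 100 mm high (190 mm with the brushes); origin at its underside. Bystander.
- soap: Cream bar of coconut soap, 55 x 85 x 26 mm, on a bamboo dish 85 x 120 x 16 mm; origin at its underside. Bystander.
- clipper: Steel nail clipper lying on the ledge, 60 x 13 x 10 mm, long along its x; origin at its underside. Bystander.
- case: Round green shower cap case, 104 mm across, 36 mm high, with snap lid; origin at its underside. Bystander.

How it is judged:
On the way, in this order (a step that is already met when the one before it is completed fails the run):
1. the tab is flipped back (past 2.3 rad) while the cap is still locked in the port (value of joint tab above 2.3 rad and angle between the x axis of cap_wing and the x axis of port, either way round below 0.5 rad), for 0.2 s.
2. the cap is unscrewed in the port: wing parallel to the tank's y within 0.25 rad, not yet lifted out (angle between the x axis of cap_wing and the y axis of port, either way round below 0.25 rad and horizontal distance between cap_wing and port below 0.006 m and z of cap_wing in the frame of port below 0.044 m), for 0.05 s.
At the end, for the whole second after the job is handed in: Tab flipped back (past 2.3 rad); cap released, at rest, upright within 0.12 rad, within 9 mm of the well's centre, flange down on the rest (wing centre 13 to 20 mm above the well's mouth); holder, soap, clipper and case within 15 mm of their starts (value of joint tab above 2.3 rad and horizontal distance between cap_wing and well below 0.009 m and z of cap_wing in the frame of well between 0.013 and 0.02 m and angle between cap_wing's own z axis and vertical below 0.12 rad and angular speed of cap below 0.1 rad/s and distance of each of holder, soap, clipper, case from where it was at the start of the episode below 0.015 m); the robot touches nothing.
It fails at once if the cap is pressed or twisted against the tank with more than 30 N (contact force between cap and tank above 30 N).
It fails at once if a bystander is pushed more than 25 mm (distance of any of holder, soap, clipper, case from where it was at the start of the episode above 0.025 m).
It also fails if it takes over 72 s, if anything falls off the work surface, if the arm or the gripper's body presses on something with over 40 N, if the wrist force passes 120 N, or if a joint passes its speed limit or range.

## Working session

There is one attempt and no reset: what is moved stays moved. The work goes in short steps, Python scripts to look and compute and a tool call to move; the robot and the scene stay as the last step left them, time stands still between calls to the robot, and variables do not carry over. Pictures are saved under pics/ and viewed, and the job is handed in when it is done.

Besides the shell and the picture viewer there is one more tool, called after ">>>" by a JSON object that holds its "fn" and its "kwargs". step_arm: Moves the arm, as the interface text tells. Shift numbers are shares of 0.025 m and turn numbers shares of 0.1 rad, none past 1 either way. Its arguments: {"type":"object","properties":{"increments":{"type":"string"},"fingers":{"type":"number"},"newtons":{"type":"number"}},"required":["increments"]}

```bash
ls; mkdir -p pics; cat > h.py <<'E'
import numpy as np, cv2
from station import ctrl
from scipy.spatial.transform import Rotation as R
def snap(name,fn):
    im=ctrl.get_image(name); cv2.imwrite(fn,im["pixels"][:,:,::-1]); np.savez(fn[:-4]+".npz",**{k:np.array(v) for k,v in im.items()}); return im
def rotm(o):
    o=np.array(o,float)
    return o if o.shape==(3,3) else R.from_rotvec(o).as_matrix()
def ray(im,u,v):
    K=np.array(im["intrinsics"]);d=rotm(im["orientation"])@np.linalg.inv(K)@np.array([u,v,1.]);return np.array(im["eye"]),d/np.linalg.norm(d)
def onz(im,u,v,z):
    e,d=ray(im,u,v);return e+d*(z-e[2])/d[2]
def proj(im,p):
    c=rotm(im["orientation"]).T@(np.array(p)-np.array(im["eye"]));q=np.array(im["intrinsics"])@c;return q[:2]/q[2]
def tri(rs):
    A=np.zeros((3,3));b=np.zeros(3)
    for e,d in rs:
        P=np.eye(3)-np.outer(d,d);A+=P;b+=P@e
    p=np.linalg.solve(A,b);return p,[np.linalg.norm((np.eye(3)-np.outer(d,d))@(p-e)) for e,d in rs]
def load(fn):
    return dict(np.load(fn))
def st():
    o=ctrl.get_obs();print({k:np.round(o[k],4).tolist() for k in o});return o
E
python3 - <<'E'
from h import *
st()
for n in ["side","top","wrist"]:
    im=snap(n,f"pics/{n}0.png");print(n,im["eye"],im["orientation"],im["intrinsics"])
E
```

```text
pics
{'t': 0.0, 'q': [1.172, 0.0533, 1.6143, -0.0, 1.476, -0.119], 'dq': [-0.0001, 0.0006, 0.0003, -0.0007, 0.0014, 0.0003], 'effort': [-0.0009, -39.367, -37.0189, -0.0001, 0.007, -0.0], 'tool_pos': [0.1724, 0.6001, 0.2301], 'tool_rot': [2.5087, 1.8893, -0.0028], 'contact_force': [0.0719, 0.2417, -1.1407], 'wrist_torque': [-0.0071, -0.0248, -0.0515], 'opening': 0.0854}
side [ 0.38401779 -0.80530274  0.72736332] [-2.20845477  0.21069535 -0.11304086] [[494.59780758   0.         280.50287801]
 [  0.         494.59780758 208.8417298 ]
 [  0.           0.           1.        ]]
top [0.32330607 0.01197785 1.41048623] [-2.13533114  2.1286462  -0.18120898] [[531.07222351   0.         283.60215741]
 [  0.         531.07222351 222.05154944]
 [  0.           0.           1.        ]]
wrist [0.09521759 0.62234808 0.3714651 ] [2.29472843 1.72953988 0.27615774] [[362.56522565   0.         281.49837944]
 [  0.         362.56522565 210.9119442 ]
 [  0.           0.           1.        ]]
```

View pics/side0.png

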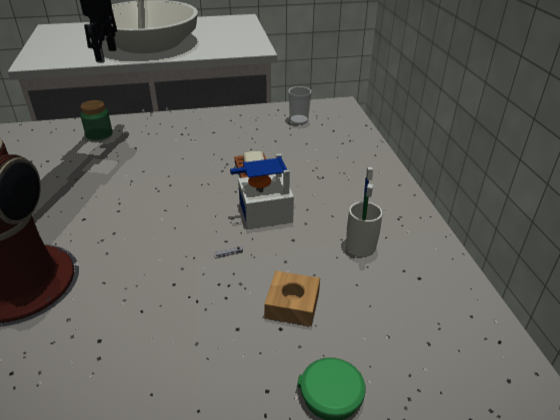

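View pics/top0.png

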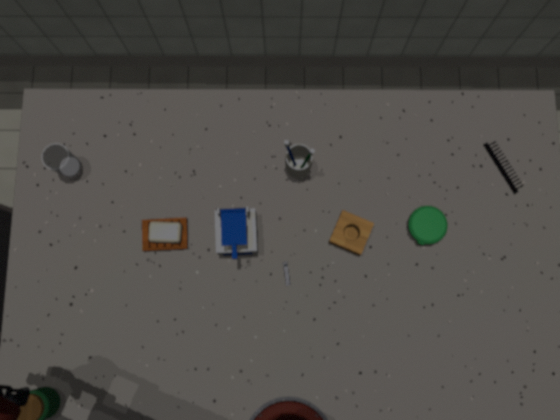

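View pics/wrist0.png

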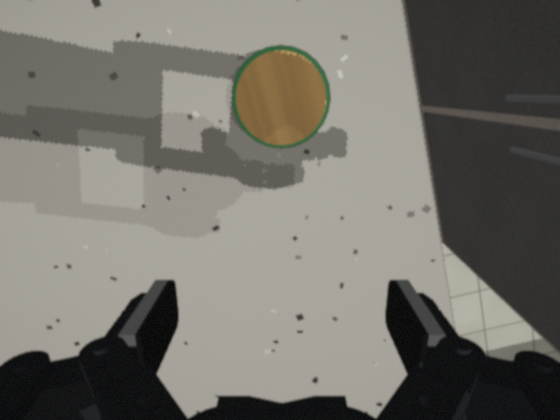

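The top view shows the tank at about (236,231) with its blue tab and the tongue pointing down to (236,256). The rest's well is at about (351,233). The side view shows the tab at (258,168) and the well at (293,291). Next I'll measure them.

```bash
cat > m.py <<'E'
from h import *
T=load("pics/top0.npz");S=load("pics/side0.npz")
for n,im in (("top",T),("side",S)):
    p=im["pixels"];hsv=cv2.cvtColor(p,cv2.COLOR_RGB2HSV)
    m=cv2.inRange(hsv,(108,150,60),(125,255,255))
    k,l,s,c=cv2.connectedComponentsWithStats(m)
    for i in range(1,k):
        if s[i,4]>30: print(n,"blue",s[i],c[i])
    m2=cv2.inRange(hsv,(8,110,80),(25,255,255))
    k,l,s,c=cv2.connectedComponentsWithStats(m2)
    for i in range(1,k):
        if s[i,4]>60:
            cn=cv2.findContours((l==i).astype(np.uint8),0,2)[0][0]
            print(n,"wood",s[i],c[i],cv2.minAreaRect(cn))
big=lambda im,x,y,w,h,f:cv2.resize(im["pixels"][y:y+h,x:x+w,::-1],None,fx=f,fy=f,interpolation=cv2.INTER_CUBIC)
cv2.imwrite("pics/zt.png",cv2.convertScaleAbs(big(T,200,195,80,80,7),alpha=1.5))
cv2.imwrite("pics/zs.png",cv2.convertScaleAbs(big(S,220,140,90,90,6),alpha=1.3))
cv2.imwrite("pics/zw.png",cv2.convertScaleAbs(np.hstack([big(T,320,200,60,60,6),big(S,260,265,60,60,6)]),alpha=1.5))
E
python3 m.py
```

```text
top blue [221 209  25  49 869] [233.42807825 228.24856157]
top wood [ 330  211   43   43 1079] [351.13623726 232.0407785 ] ((351.3965759277344, 231.74139404296875), (34.139671325683594, 33.35183334350586), 23.198591232299805)
top wood [142 218  45  33 395] [162.61265823 231.2278481 ] ((163.8451690673828, 233.33248901367188), (30.27999496459961, 44.5294075012207), 85.91438293457031)
side blue [231 157  56  20 620] [262.45806452 167.14354839]
side wood [235 156   8  11  68] [239.02941176 160.72058824] ((238.5, 161.0), (10.0, 7.0), 90.0)
side wood [ 265  271   55   42 1433] [292.83600837 291.8478716 ] ((292.0594482421875, 291.160400390625), (49.571659088134766, 35.214839935302734), 9.926244735717773)
```

View pics/zt.png

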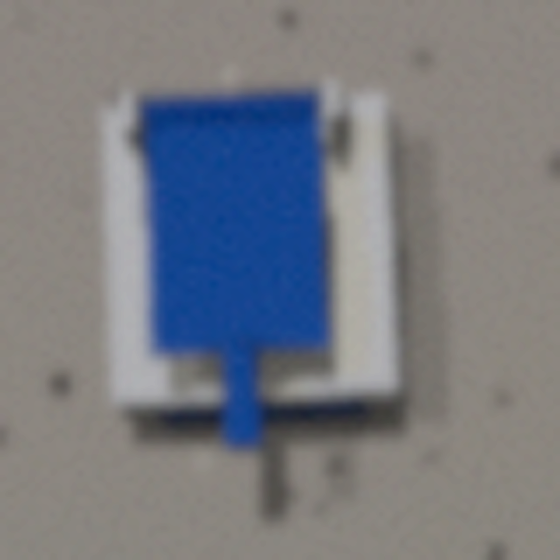

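View pics/zs.png

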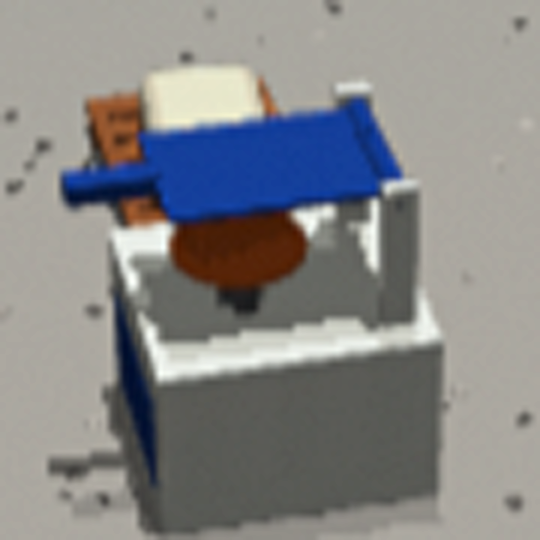

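View pics/zw.png

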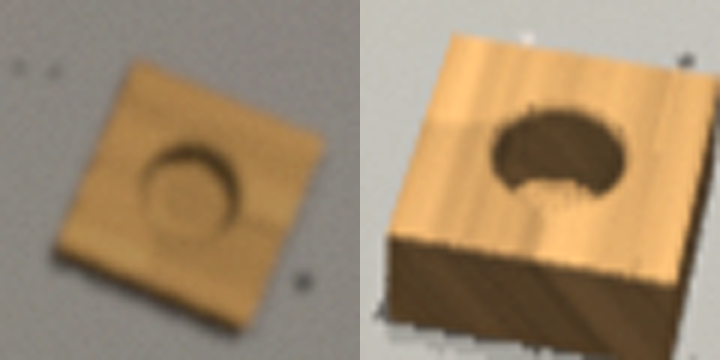

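```bash
cat > m2.py <<'E'
from h import *
T=load("pics/top0.npz");S=load("pics/side0.npz")
t=lambda x,y,f=7,ox=200,oy=195:((x+.5)/f-.5+ox,(y+.5)/f-.5+oy)
s=lambda x,y:t(x,y,6,220,140)
r=lambda a:np.round(a,4)
c=[onz(T,*t(*p),0.075) for p in [(106,102),(386,95),(400,398),(118,402)]]
print("tank top",r(c));
print("sides",[r(np.linalg.norm(c[i]-c[(i+1)%4])) for i in range(4)])
d=[onz(T,*t(*p),0.132) for p in [(143,100),(320,94),(328,350),(153,353)]]
print("tab",r(d),[r(np.linalg.norm(d[i]-d[(i+1)%4])) for i in range(4)])
g=onz(T,*t(246,446),0.132);print("tongue end",r(g))
# side: tank top near corners
for p,z in [((158,380),.075),((440,340),.075),((112,230),.075),((70,182),.132),((143,135),.132),((170,220),.132)]:
    print("side",p,r(onz(S,*s(*p),z)))
print("tri tongue tip",tri([ray(T,*t(246,446)),ray(S,*s(68,187))]))
print("tri plate FL",tri([ray(T,*t(153,352)),ray(S,*s(143,135))]))
print("tri plate FR",tri([ray(T,*t(328,350)),ray(S,*s(172,220))]))
# well
print("well top",r(onz(T,*t(191,195,6,320,200),.04)),r(onz(T,*((351.4,231.7)),.04)))
wc=[onz(T,*t(*p,6,320,200),.04) for p in [(137,60),(325,143),(247,320),(60,243)]]
print(r(wc),r(np.mean(wc,0)),[r(np.linalg.norm(wc[i]-wc[(i+1)%4])) for i in range(4)])
print("well side",r(onz(S,*t(560-360,160,6,260,265),.04)))
E
python3 m2.py
```

```text
tank top [[0.5862 0.1901 0.075 ]
 [0.5891 0.0877 0.075 ]
 [0.4776 0.0812 0.075 ]
 [0.4758 0.183  0.075 ]]
sides [np.float64(0.1025), np.float64(0.1117), np.float64(0.1018), np.float64(0.1106)]
tab [[0.5757 0.1696 0.132 ]
 [0.578  0.1076 0.132 ]
 [0.4877 0.1034 0.132 ]
 [0.4864 0.164  0.132 ]] [np.float64(0.0621), np.float64(0.0905), np.float64(0.0606), np.float64(0.0895)]
tongue end [0.4542 0.1312 0.132 ]
side (158, 380) [0.4825 0.0801 0.075 ]
side (440, 340) [0.5908 0.0858 0.075 ]
side (112, 230) [0.4783 0.1835 0.075 ]
side (70, 182) [0.4588 0.1322 0.132 ]
side (143, 135) [0.4899 0.1602 0.132 ]
side (170, 220) [0.4917 0.0998 0.132 ]
tri tongue tip (array([0.45613003, 0.13135173, 0.13026364]), [np.float64(0.0017331787385965697), np.float64(0.0017331787385965738)])
tri plate FL (array([0.48873755, 0.16432409, 0.12929653]), [np.float64(0.0016121729704543803), np.float64(0.0016121729704544018)])
tri plate FR (array([0.49047264, 0.10354629, 0.12921803]), [np.float64(0.0024426350640188526), np.float64(0.0024426350640187906)])
well top [ 0.5332 -0.1635  0.04  ] [ 0.5342 -0.1635  0.04  ]
[[ 0.5929 -0.141   0.04  ]
 [ 0.5563 -0.2224  0.04  ]
 [ 0.4786 -0.1867  0.04  ]
 [ 0.5119 -0.1063  0.04  ]] [ 0.5349 -0.1641  0.04  ] [np.float64(0.0893), np.float64(0.0855), np.float64(0.087), np.float64(0.0881)]
well side [ 0.5364 -0.1688  0.04  ]
```

>>> {"fn": "step_arm", "kwargs": {"increments": "0 0 0 0 0 1;0 0 0 0 0 1;0 0 0 0 0 1;0 0 0 0 0 1;0 0 0 0 0 1;0 0 0 0 0 1;0 0 0 0 0 1;0 0 0 0 0 1;0 0 0 0 0 1;0 0 0 0 0 1;0 0 0 0 0 1;0 0 0 0 0 1"}}

```text
t: 1.15
tool_pos: [0.1725, 0.6004, 0.2308]
tool_rot: [3.138, 0.135, -0.001]
contact_force: [0.6, 0.2, 0.3]
opening: 0.0854
```

>>> {"fn": "step_arm", "kwargs": {"increments": "0 0 0 0 0 1;0 0 0 0 0 1;0 0 0 0 0 1;0 0 0 0 0 1;0 0 0 0 0 1;0 0 0 0 0 1;0 0 0 0 0 1;0 0 0 0 0 1;0 0 0 0 0 1;0 0 0 0 0 1;0 0 0 0 0 1;0 0 0 0 0 1"}}

```text
t: 2.15
tool_pos: [0.1725, 0.6004, 0.2308]
tool_rot: [2.666, -1.66, 0.0]
contact_force: [0.3, -0.6, 0.3]
opening: 0.0849
```

>>> {"fn": "step_arm", "kwargs": {"increments": "0 0 0 0 0 1;0 0 0 0 0 1;0 0 0 0 0 1;0 0 0 0 0 1;0 0 0 0 0 0"}}

```text
t: 2.57
tool_pos: [0.1725, 0.6005, 0.2308]
tool_rot: [2.287, -2.153, 0.0]
contact_force: [-0.5, 0.2, 0.0]
opening: 0.0854
```

```bash
cat >> h.py <<'E'
def go(p,o=None):
    o=o or ctrl.get_obs();Rm=R.from_rotvec(o["tool_rot"]).as_matrix()
    d=Rm.T@(np.array(p)-np.array(o["tool_pos"]));print("units",np.round(d/0.025,3),"yaw",np.round(np.arctan2(Rm[1,0],Rm[0,0]),4),"tilt",np.round(Rm[:,2],4))
E
python3 -c "
from h import *
go([0.463,0.1312,0.2])"
```

```text
units [ 19.434 -10.469   1.243] yaw -1.5106 tilt [-3.e-04 -7.e-04 -1.e+00]
```

>>> {"fn": "step_arm", "kwargs": {"increments": "0.88 -0.475 0 0 0 0;0.88 -0.475 0 0 0 0;0.88 -0.475 0 0 0 0;0.88 -0.475 0 0 0 0;0.88 -0.475 0 0 0 0;0.88 -0.475 0 0 0 0;0.88 -0.475 0 0 0 0;0.88 -0.475 0 0 0 0;0.88 -0.475 0 0 0 0;0.88 -0.475 0 0 0 0;0.88 -0.475 0 0 0 0"}}

```text
t: 3.48
tool_pos: [0.3182, 0.366, 0.2311]
tool_rot: [2.292, -2.148, 0.0]
contact_force: [0.2, -0.7, 0.3]
opening: 0.0852
```

>>> {"fn": "step_arm", "kwargs": {"increments": "0.88 -0.475 0 0 0 0;0.88 -0.475 0 0 0 0;0.88 -0.475 0 0 0 0;0.88 -0.475 0 0 0 0;0.88 -0.475 0 0 0 0;0.88 -0.475 0 0 0 0;0.88 -0.475 0 0 0 0;0.88 -0.475 0 0 0 0;0.88 -0.475 0 0 0 0;0.88 -0.475 0 0 0 0;0.88 -0.475 0 0 0 0;0 0 0 0 0 0"}}

```text
t: 4.48
tool_pos: [0.4647, 0.1308, 0.2312]
tool_rot: [2.287, -2.153, 0.002]
contact_force: [-0.8, 0.3, 0.1]
opening: 0.085
```

```bash
python3 -c "
from h import *
st();snap('wrist','pics/w1.png')
go([0.463,0.1312,0.2])"
```

```text
{'t': 4.4833, 'q': [0.121, -0.2986, 1.934, -0.0016, 1.506, 1.6315], 'dq': [0.0569, -0.0182, 0.0175, 0.0456, 0.024, 0.0613], 'effort': [-0.6699, -23.9444, -37.3541, -0.1428, -0.0862, -0.2748], 'tool_pos': [0.4647, 0.1308, 0.2312], 'tool_rot': [2.2868, -2.1529, 0.0021], 'contact_force': [-0.7978, 0.265, 0.0629], 'wrist_torque': [0.0384, 0.0087, -0.047], 'opening': 0.085}
units [0.041 0.034 1.243] yaw -1.51 tilt [-6.e-04 -1.e-04 -1.e+00]
```

View pics/w1.png

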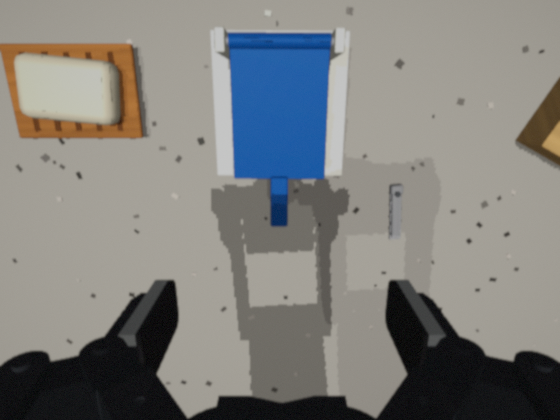

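The wrist view shows the tongue's top face from (279,179) to (279,205), its front face below that, and the plate's hinge bar at (280,41). I'll measure against those points.

```bash
python3 -c "
from h import *
W=load('pics/w1.npz')
for n,u,v,z in [('tongue end',279.5,205.5,.135),('plate front mid',279.5,180,.132),('plFL',235,179,.132),('plFR',325,180,.132),('hingeL',229,40,.134),('hingeR',331,40,.134),('tankFL',218,174,.075),('tankFR',343,176,.075),('tankBL',213,31,.075),('tankBR',348,31,.075),]:
  print(n,np.round(onz(W,u,v,z),4))
print(proj(W,[0.463,0.1312,0.135]))
"
```

```text
tongue end [0.4708 0.1322 0.135 ]
plate front mid [0.488  0.1332 0.132 ]
plFL [0.4868 0.1634 0.132 ]
plFR [0.4899 0.1023 0.132 ]
hingeL [0.5724 0.1685 0.134 ]
hingeR [0.5761 0.1075 0.134 ]
tankFL [0.4764 0.1842 0.075 ]
tankFR [0.4811 0.0798 0.075 ]
tankBL [0.5845 0.1886 0.075 ]
tankBR [0.5906 0.0886 0.075 ]
[280.236216   216.30882069]
```

>>> {"fn": "step_arm", "kwargs": {"increments": "0.04 0.04 0.8 0 0 0;0 0 0.8 0 0 0;0 0 0.8 0 0 0;0 0 0.8 0 0 0;0 0 0.8 0 0 0;0 0 0.77 0 0 0;0 0 0 0 0 0;0 0 0 0 0 0"}}

```text
t: 5.2
tool_pos: [0.461, 0.1332, 0.1111]
tool_rot: [2.29, -2.148, -0.003]
contact_force: [0.1, -0.1, 0.0]
opening: 0.0852
```

>>> {"fn": "step_arm", "kwargs": {"increments": "0 0 0 0 0 0;0 0 0 0 0 0;0 0 0 0 0 0;0 0 0 0 0 0;0 0 0 0 0 0;0 0 0 0 0 0;0 0 0 0 0 0;0 0 0 0 0 0;0 0 0 0 0 0;0 0 0 0 0 0", "fingers": -1, "newtons": 30}}

```text
t: 6.03
tool_pos: [0.4626, 0.1326, 0.1125]
tool_rot: [-2.289, 2.152, -0.001]
contact_force: [-1.0, -0.3, 2.7]
opening: 0.0112
```

```bash
python3 -c "
from h import *
st();snap('wrist','pics/w2.png');snap('side','pics/s2.png')
go([0.463,0.1312,0.112])"
```

```text
{'t': 6.0333, 'q': [0.1244, -0.1949, 2.0526, -0.0003, 1.2834, 1.6337], 'dq': [-0.0007, -0.0004, -0.0005, 0.0004, 0.0005, -0.0017], 'effort': [0.5503, -24.6399, -33.2335, 0.2451, -0.1907, -0.0943], 'tool_pos': [0.4626, 0.1326, 0.1125], 'tool_rot': [-2.2886, 2.1518, -0.0008], 'contact_force': [-0.9579, -0.2524, 2.6826], 'wrist_torque': [-0.1464, 0.0983, -0.0377], 'opening': 0.0112}
units [ 0.055 -0.014  0.017] yaw -1.5091 tilt [ 5.e-04 -2.e-04 -1.e+00]
```

View pics/w2.png

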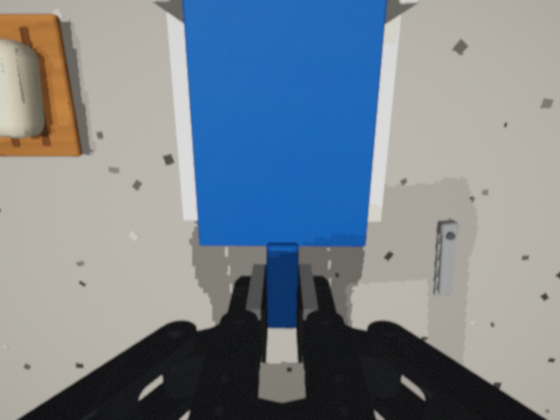

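```bash
python3 -c "
import numpy as np
t=np.arange(0,2.3,.15);r=.111
for a,b in zip(t[:-1],t[1:]): print(round(b,2),'0 %.2f %.2f 0 0 0'%(-r*(np.cos(a)-np.cos(b))/.025,-r*(np.sin(b)-np.sin(a))/.025))
"
```

```text
0.15 0 -0.05 -0.66 0 0 0
0.3 0 -0.15 -0.65 0 0 0
0.45 0 -0.24 -0.62 0 0 0
0.6 0 -0.33 -0.58 0 0 0
0.75 0 -0.42 -0.52 0 0 0
0.9 0 -0.49 -0.45 0 0 0
1.05 0 -0.55 -0.37 0 0 0
1.2 0 -0.60 -0.29 0 0 0
1.35 0 -0.64 -0.19 0 0 0
1.5 0 -0.66 -0.10 0 0 0
1.65 0 -0.67 0.00 0 0 0
1.8 0 -0.66 0.10 0 0 0
1.95 0 -0.63 0.20 0 0 0
2.1 0 -0.60 0.29 0 0 0
2.25 0 -0.55 0.38 0 0 0
```

>>> {"fn": "step_arm", "kwargs": {"increments": "0 -0.05 -0.66 0 0 0;0 -0.15 -0.65 0 0 0;0 -0.24 -0.62 0 0 0;0 -0.33 -0.58 0 0 0;0 0 0 0 0 0;0 0 0 0 0 0"}}

```text
t: 6.63
tool_pos: [0.4813, 0.1337, 0.1749]
tool_rot: [2.288, -2.151, -0.0]
contact_force: [-3.5, -1.8, 5.3]
opening: 0.0116
```

```bash
python3 -c "
from h import *
st();snap('wrist','pics/w3.png');snap('side','pics/s3.png')
"
```

```text
{'t': 6.6333, 'q': [0.1221, -0.2119, 1.9578, -0.0005, 1.3965, 1.6313], 'dq': [0.0006, -0.0045, 0.0242, 0.0006, -0.0091, -0.0007], 'effort': [0.642, -25.1374, -36.2724, 0.5233, -0.8067, -0.1147], 'tool_pos': [0.4813, 0.1337, 0.1749], 'tool_rot': [2.2882, -2.1512, -0.0001], 'contact_force': [-3.456, -1.7606, 5.2597], 'wrist_torque': [-0.4457, 0.3712, -0.1161], 'opening': 0.0116}
```

View pics/s3.png

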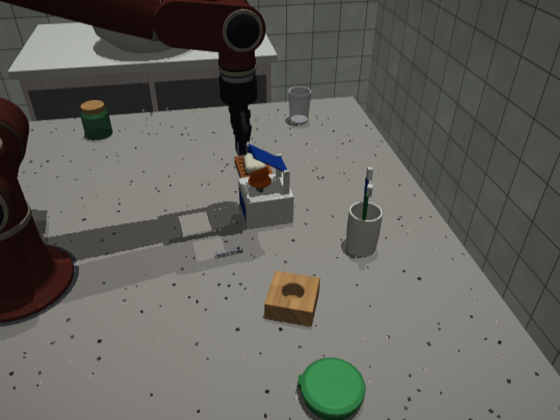

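The side view shows the tab lifted about 0.6 rad, its tongue held in the gripper at (245,150). The forces are small, so I'll continue.

>>> {"fn": "step_arm", "kwargs": {"increments": "0 -0.42 -0.52 0 0 0;0 -0.49 -0.45 0 0 0;0 -0.55 -0.37 0 0 0;0 -0.60 -0.29 0 0 0;0 0 0 0 0 0"}}

```text
t: 7.15
tool_pos: [0.5336, 0.1365, 0.2148]
tool_rot: [2.288, -2.151, 0.0]
contact_force: [-1.3, -2.5, 2.8]
opening: 0.0113
```

>>> {"fn": "step_arm", "kwargs": {"increments": "0 -0.64 -0.19 0 0 0;0 -0.66 -0.1 0 0 0;0 -0.67 0 0 0 0;0 -0.66 0.1 0 0 0;0 0 0 0 0 0"}}

```text
t: 7.57
tool_pos: [0.5995, 0.1403, 0.2193]
tool_rot: [2.288, -2.152, 0.001]
contact_force: [-0.2, -4.4, 2.4]
opening: 0.0113
```

>>> {"fn": "step_arm", "kwargs": {"increments": "0 -0.63 0.2 0 0 0;0 -0.6 0.29 0 0 0;0 0 0 0 0 0;0 0 0 0 0 0"}}

```text
t: 7.9
tool_pos: [0.6297, 0.1419, 0.2077]
tool_rot: [2.289, -2.152, 0.004]
contact_force: [2.7, -4.9, 3.2]
opening: 0.0112
```

```bash
python3 -c "
from h import *
st();snap('wrist','pics/w4.png');snap('side','pics/s4.png')
"
```

```text
{'t': 7.9, 'q': [0.1074, 0.1142, 1.5873, -0.0021, 1.4384, 1.617], 'dq': [0.0025, -0.0145, 0.0132, -0.0029, -0.0055, -0.0015], 'effort': [3.3961, -39.509, -34.8369, 1.4505, 0.2807, 0.0486], 'tool_pos': [0.6297, 0.1419, 0.2077], 'tool_rot': [2.2886, -2.152, 0.0043], 'contact_force': [2.6952, -4.8823, 3.2362], 'wrist_torque': [-0.8584, -0.3121, 0.0649], 'opening': 0.0112}
```

View pics/s4.png

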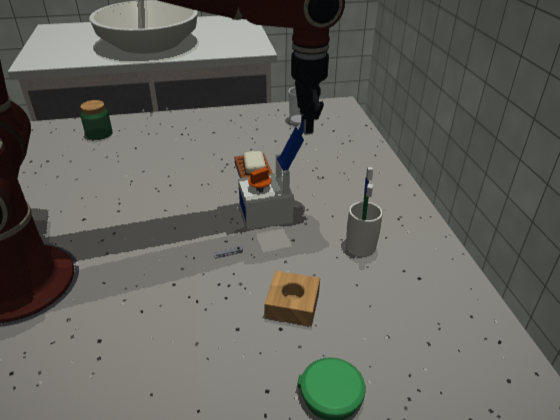

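View pics/w4.png

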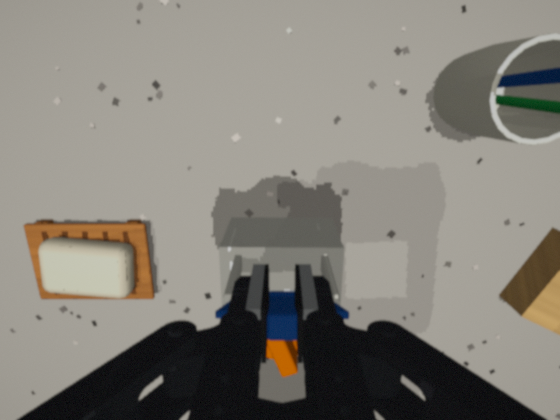

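The tab is near 2.1 rad. The orange wing is visible at (284,355) and the holder is well clear, so I'll release, let the tab sink and rise.

>>> {"fn": "step_arm", "kwargs": {"increments": "0 0 0 0 0 0;0 0 0 0 0 0;0 0 0 0 0 0;0 0 0 0 0 0;0 0 -0.5 0 0 0;0 0 -0.8 0 0 0;0 0 -0.8 0 0 0;0 0 -0.5 0 0 0;0 0.5 0 0 0 -0.5;0 0.8 0 0 0 -0.5;0 0.8 0 0 0 -0.5;0 0.8 0 0 0 -0.5", "fingers": 1}}

```text
t: 9.0
tool_pos: [0.5569, 0.1328, 0.2737]
tool_rot: [-2.495, 1.909, -0.0]
contact_force: [-0.5, -0.1, 0.2]
opening: 0.0857
```

```bash
python3 -c "
from h import *
o=st();snap('side','pics/s5.png')
"
```

```text
{'t': 9.0, 'q': [0.1039, -0.0942, 1.6875, 0.0003, 1.5478, 1.41], 'dq': [-0.047, -0.5832, 0.5529, -0.0027, 0.0273, -0.6398], 'effort': [0.3731, -30.0426, -38.8361, 0.0222, -0.0531, 0.5432], 'tool_pos': [0.5569, 0.1328, 0.2737], 'tool_rot': [-2.4947, 1.9085, -0.0003], 'contact_force': [-0.4716, -0.0804, 0.244], 'wrist_torque': [-0.0028, 0.0133, 0.0108], 'opening': 0.0857}
```

View pics/s5.png

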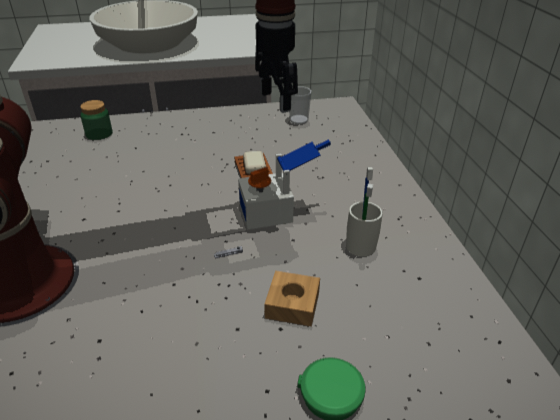

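```bash
python3 -c "
from h import *
go([0.46,0.11,0.235])
"
```

```text
units [-0.128  3.87   1.553] yaw -1.3042 tilt [-1.9e-03 -2.0e-04 -1.0e+00]
```

>>> {"fn": "step_arm", "kwargs": {"increments": "0 0.7 0.3 0 0 0;0 0.7 0.3 0 0 0;0 0.7 0.3 0 0 0;0 0.7 0.3 0 0 0;0 0.5 0.3 0 0 0;0 0 0 0 0 -0.75;0 0 0 0 0 -0.75;0 0 0 0 0 0;0 0 0 0 0 0;0 0 0 0 0 0"}}

```text
t: 9.88
tool_pos: [0.4782, 0.1113, 0.236]
tool_rot: [-2.627, 1.722, -0.001]
contact_force: [0.0, 0.4, -0.3]
opening: 0.0853
```

```bash
python3 -c "
from h import *
o=st();snap('wrist','pics/w6.png');snap('side','pics/s6.png');snap('top','pics/t6.png')
"
```

```text
{'t': 9.8833, 'q': [0.077, -0.2802, 1.9112, 0.0001, 1.5099, 1.2376], 'dq': [0.0001, 0.0019, -0.0002, -0.0011, 0.0006, -0.0054], 'effort': [0.0042, -25.2763, -37.291, 0.001, 0.0035, 0.0046], 'tool_pos': [0.4782, 0.1113, 0.236], 'tool_rot': [-2.6269, 1.7222, -0.0007], 'contact_force': [0.0245, 0.4, -0.2755], 'wrist_torque': [0.0323, -0.0196, 0.0138], 'opening': 0.0853}
```

View pics/w6.png

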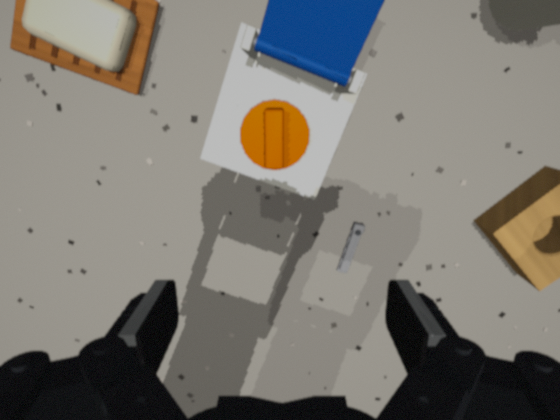

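View pics/s6.png

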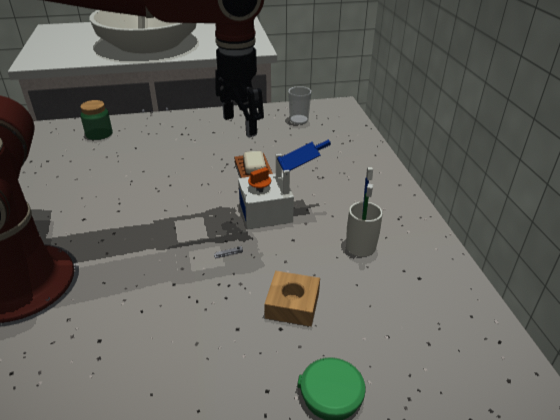

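The tab rests fully back. The wrist view shows the cap's flange centred at about (275,135) and the wing at about (274,138), nearly upright in the image. I'll measure the wing's centre and angle.

```bash
python3 - <<'E'
from h import *
W=load('pics/w6.npz');T=load('pics/t6.npz');S=load('pics/s6.npz')
p=W["pixels"];hsv=cv2.cvtColor(p,cv2.COLOR_RGB2HSV)
m=cv2.inRange(hsv,(5,150,80),(22,255,255));m[:, :200]=0;m[:,340:]=0
cn=max(cv2.findContours(m,0,2)[0],key=cv2.contourArea)
el=cv2.fitEllipse(cn);print(el);print("flange ctr",onz(W,*el[0],.097),"radius",np.linalg.norm(onz(W,el[0][0]+el[1][0]/2,el[0][1],.097)-onz(W,*el[0],.097)))
z=cv2.resize(p[90:185,225:325,::-1],None,fx=6,fy=6,interpolation=cv2.INTER_CUBIC);cv2.imwrite("pics/z6.png",z)
print(np.arctan2(*R.from_rotvec(ctrl.get_obs()["tool_rot"]).as_matrix()[1::-1,0]))
E
```

```text
((274.31890869140625, 134.3397979736328), (66.96172332763672, 67.64683532714844), 161.57191467285156)
flange ctr [0.52144686 0.13583944 0.097     ] radius 0.02548424015821408
-1.1597141674669615
```

View pics/z6.png

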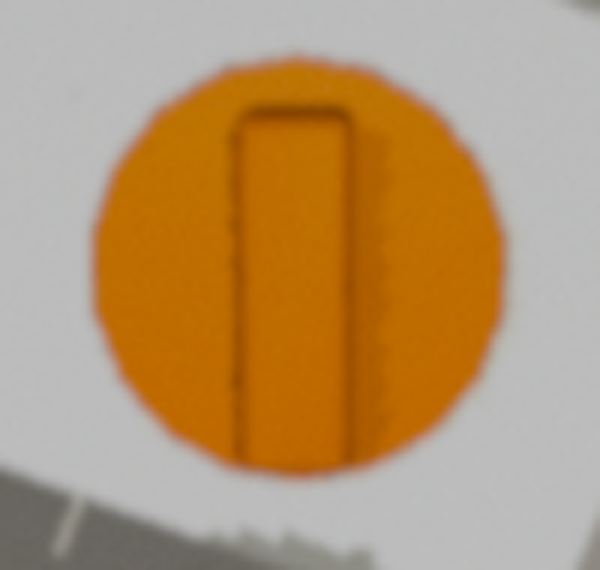

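```bash
python3 - <<'E'
from h import *
W=load('pics/w6.npz')
t=lambda x,y:((x+.5)/6-.5+225,(y+.5)/6-.5+90)
P=[onz(W,*t(x,y),.123) for x,y in [(240,115),(240,455),(352,115),(350,455)]]
print(np.round(P,4));a=P[0]-P[1];b=P[2]-P[3];print(np.arctan2(a[1],a[0]),np.arctan2(b[1],b[0]))
print("ctr",np.mean(P,0),np.linalg.norm(P[0]-P[2]))
go([0.5205,0.1352,0.19])
E
```

```text
[[0.5373 0.1492 0.123 ]
 [0.5016 0.1343 0.123 ]
 [0.5423 0.1377 0.123 ]
 [0.5068 0.1224 0.123 ]]
0.39613957251211773 0.4061412230620618
ctr [0.52200472 0.13590356 0.123     ] 0.012616797131938796
units [-0.199 -1.938  1.83 ] yaw -1.1597 tilt [ 2.e-04  1.e-04 -1.e+00]
```

```bash
python3 - <<'E'
from h import *
go([0.521,0.1355,0.101])
E
```

```text
units [-0.202 -1.96   5.39 ] yaw -1.1597 tilt [ 2.e-04  1.e-04 -1.e+00]
```

>>> {"fn": "step_arm", "kwargs": {"increments": "-0.1 -0.65 0 0 0 0.1;-0.1 -0.65 0.3 0 0 0;0 -0.66 0.5 0 0 0;0 0 0.8 0 0 0;0 0 0.8 0 0 0;0 0 0.8 0 0 0;0 0 0.8 0 0 0;0 0 0.6 0 0 0;0 0 0 0 0 0;0 0 0 0 0 0;0 0 0 0 0 0"}}

```text
t: 10.95
tool_pos: [0.5217, 0.1352, 0.1218]
tool_rot: [-2.619, 1.733, -0.002]
contact_force: [0.1, -0.1, -0.3]
opening: 0.0857
```

```bash
python3 - <<'E'
from h import *
st();go([0.521,0.1355,0.101]);snap('wrist','pics/w7.png')
E
```

```text
{'t': 10.95, 'q': [0.1155, -0.0597, 1.9138, 0.0, 1.2859, 1.2847], 'dq': [-0.0013, -0.014, -0.013, 0.0023, 0.0003, -0.002], 'effort': [0.0119, -30.9837, -33.565, 0.0003, 0.0301, 0.002], 'tool_pos': [0.5217, 0.1352, 0.1218], 'tool_rot': [-2.619, 1.7332, -0.0019], 'contact_force': [0.0886, -0.0889, -0.3451], 'wrist_torque': [-0.0369, -0.0044, 0.0356], 'opening': 0.0857}
units [-0.022  0.024  0.83 ] yaw -1.1692 tilt [ 1.6e-03  2.0e-04 -1.0e+00]
```

View pics/w7.png

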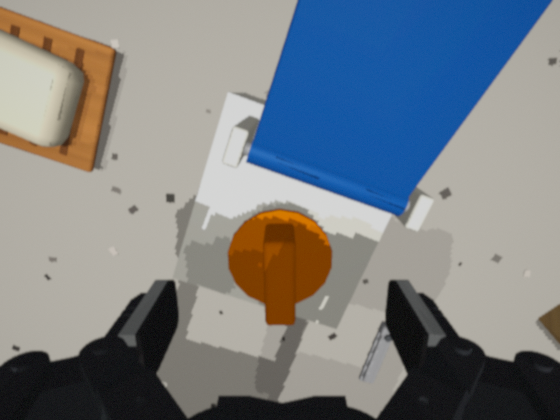

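The wing is at column 280, midway between the jaws at columns 178 and 388. I'll descend and close.

>>> {"fn": "step_arm", "kwargs": {"increments": "0 0 0.4 0 0 0;0 0 0.4 0 0 0;0 0 0 0 0 0;0 0 0 0 0 0"}}

```text
t: 11.33
tool_pos: [0.5201, 0.135, 0.0993]
tool_rot: [2.619, -1.733, -0.003]
contact_force: [-0.2, 0.5, 0.3]
opening: 0.0858
```

>>> {"fn": "step_arm", "kwargs": {"increments": "0 0 0 0 0 0;0 0 0 0 0 0;0 0 0 0 0 0;0 0 0 0 0 0;0 0 0 0 0 0;0 0 0 0 0 0;0 0 0 0 0 0;0 0 0 0 0 0;0 0 0 0 0 0;0 0 0 0 0 0", "fingers": -1, "newtons": 40}}

```text
t: 12.17
tool_pos: [0.5211, 0.1351, 0.1009]
tool_rot: [-2.62, 1.733, -0.0]
contact_force: [-1.1, -0.2, 3.3]
opening: 0.013
```

```bash
python3 - <<'E'
from h import *
st();snap('wrist','pics/w8.png')
E
```

```text
{'t': 12.1667, 'q': [0.1155, -0.0356, 1.9283, -0.0, 1.2487, 1.2845], 'dq': [0.0002, -0.0014, 0.0014, 0.0003, -0.0008, 0.0004], 'effort': [-0.1892, -31.0261, -33.058, -0.0549, -0.3629, -0.005], 'tool_pos': [0.5211, 0.1351, 0.1009], 'tool_rot': [-2.6199, 1.7335, -0.0002], 'contact_force': [-1.1381, -0.1502, 3.3445], 'wrist_torque': [0.0127, 0.2792, -0.0203], 'opening': 0.013}
```

View pics/w8.png

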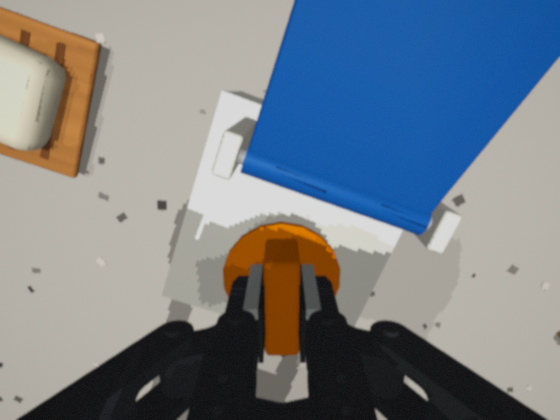

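The wing is held (opening 13 mm). Now I'll press in small steps and watch the force.

>>> {"fn": "step_arm", "kwargs": {"increments": "0 0 0.04 0 0 0;0 0 0 0 0 0;0 0 0.04 0 0 0;0 0 0 0 0 0;0 0 0.04 0 0 0;0 0 0 0 0 0;0 0 0 0 0 0"}}

```text
t: 12.8
tool_pos: [0.5212, 0.1351, 0.0984]
tool_rot: [-2.62, 1.733, -0.0]
contact_force: [-2.7, -0.2, 6.4]
opening: 0.0133
```

>>> {"fn": "step_arm", "kwargs": {"increments": "0 0 0.04 0 0 0;0 0 0 0 0 0;0 0 0 0 0 0"}}

```text
t: 13.05
tool_pos: [0.5212, 0.1352, 0.0975]
tool_rot: [-2.62, 1.733, -0.0]
contact_force: [-1.9, -1.1, 7.9]
opening: 0.0129
```

>>> {"fn": "step_arm", "kwargs": {"increments": "0 0 0.04 0 0 0;0 0 0 0 0 0;0 0 0 0 0 0"}}

```text
t: 13.3
tool_pos: [0.5212, 0.1352, 0.0965]
tool_rot: [-2.62, 1.733, -0.0]
contact_force: [-2.1, 0.3, 5.8]
opening: 0.0136
```

>>> {"fn": "step_arm", "kwargs": {"increments": "0 0 0.04 0 0 0;0 0 0 0 0 0;0 0 0 0 0 0"}}

```text
t: 13.55
tool_pos: [0.5212, 0.1352, 0.0955]
tool_rot: [-2.62, 1.733, -0.0]
contact_force: [-3.1, -0.2, 7.6]
opening: 0.0131
```

>>> {"fn": "step_arm", "kwargs": {"increments": "0 0 0.04 0 0 0;0 0 0 0 0 0;0 0 0 0 0 0"}}

```text
t: 13.8
tool_pos: [0.5212, 0.1352, 0.0946]
tool_rot: [-2.62, 1.733, -0.0]
contact_force: [-2.6, -1.0, 7.0]
opening: 0.013
```

>>> {"fn": "step_arm", "kwargs": {"increments": "0 0 0.04 0 0 0;0 0 0 0 0 0;0 0 0 0 0 0"}}

```text
t: 14.05
tool_pos: [0.5212, 0.1352, 0.0936]
tool_rot: [-2.62, 1.733, -0.0]
contact_force: [-2.8, -0.5, 7.8]
opening: 0.013
```

>>> {"fn": "step_arm", "kwargs": {"increments": "0 0 0.04 0 0 0;0 0 0 0 0 0;0 0 0 0 0 0"}}

```text
t: 14.3
tool_pos: [0.5212, 0.1352, 0.0926]
tool_rot: [-2.62, 1.733, -0.0]
contact_force: [-3.0, 0.4, 7.0]
opening: 0.0128
```

>>> {"fn": "step_arm", "kwargs": {"increments": "0 0 0.04 0 0 0;0 0 0 0 0 0;0 0 0 0 0 0"}}

```text
t: 14.55
tool_pos: [0.5213, 0.1352, 0.0917]
tool_rot: [-2.62, 1.733, -0.0]
contact_force: [-2.3, 0.3, 8.0]
opening: 0.0133
```

>>> {"fn": "step_arm", "kwargs": {"increments": "0 0 0.04 0 0 0;0 0 0 0 0 0;0 0 0 0 0 0"}}

```text
t: 14.8
tool_pos: [0.5212, 0.1352, 0.0907]
tool_rot: [-2.62, 1.733, -0.0]
contact_force: [-3.6, -1.2, 7.2]
opening: 0.013
```

>>> {"fn": "step_arm", "kwargs": {"increments": "0 0 0.04 0 0 0;0 0 0 0 0 0;0 0 0 0 0 0"}}

```text
t: 15.05
tool_pos: [0.5212, 0.1352, 0.0897]
tool_rot: [-2.62, 1.733, -0.0]
contact_force: [-3.5, -0.1, 8.2]
opening: 0.0131
```

>>> {"fn": "step_arm", "kwargs": {"increments": "0 0 0.04 0 0 0;0 0 0 0 0 0;0 0 0 0 0 0"}}

```text
t: 15.3
tool_pos: [0.5213, 0.1352, 0.0887]
tool_rot: [-2.62, 1.733, -0.0]
contact_force: [-3.0, -0.0, 8.4]
opening: 0.0133
```

>>> {"fn": "step_arm", "kwargs": {"increments": "0 0 0.04 0 0 0;0 0 0 0 0 0;0 0 0 0 0 0"}}

```text
t: 15.55
tool_pos: [0.5213, 0.1352, 0.0878]
tool_rot: [-2.62, 1.733, -0.0]
contact_force: [-3.5, 0.4, 7.9]
opening: 0.0133
```

>>> {"fn": "step_arm", "kwargs": {"increments": "0 0 0.04 0 0 0;0 0 0 0 0 0;0 0 0 0 0 0"}}

```text
t: 15.8
tool_pos: [0.5214, 0.1352, 0.0876]
tool_rot: [2.62, -1.733, 0.0]
contact_force: [-6.0, -0.6, 12.1]
opening: 0.013
```

>>> {"fn": "step_arm", "kwargs": {"increments": "0 0 0.04 0 0 0;0 0 0 0 0 0;0 0 0 0 0 0"}}

```text
t: 16.05
tool_pos: [0.5215, 0.1352, 0.0875]
tool_rot: [2.62, -1.733, 0.0]
contact_force: [-7.9, -1.1, 17.2]
opening: 0.0131
```

The hard stop came at z = 0.0876, about 13 mm down. I'll ease off to about 12–14 N, relieve the lateral force, and try a small turn.

>>> {"fn": "step_arm", "kwargs": {"increments": "-0.01 0.03 -0.03 0 0 0;0 0 0 0 0 0;0 0 0 0 0 -0.5;0 0 0 0 0 -0.5;0 0 0 0 0 0;0 0 0 0 0 0"}}

```text
t: 16.55
tool_pos: [0.5218, 0.1353, 0.0876]
tool_rot: [-2.702, 1.599, -0.004]
contact_force: [-1.9, 0.1, 10.1]
opening: 0.0133
```

```bash
python3 - <<'E'
from h import *
o=ctrl.get_obs();print(o["contact_force"],o["wrist_torque"],o["tool_pos"]);go([0.521,0.135,0.0876])
E
```

```text
[-1.88429228  0.09382159 10.05533538] [-0.03374763  0.41520932  0.03154199] [0.52179616 0.13525789 0.08760763]
units [-0.006  0.033  0.   ] yaw -1.0689 tilt [ 3.6e-03  4.0e-04 -1.0e+00]
```

>>> {"fn": "step_arm", "kwargs": {"increments": "0 0 0.02 0 0 -0.5;0 0 0 0 0 -0.5;0 0 0 0 0 -0.5;0 0 0 0 0 -0.5;0 0 0 0 0 0"}}

```text
t: 16.97
tool_pos: [0.5224, 0.1353, 0.0876]
tool_rot: [-2.848, 1.319, -0.007]
contact_force: [-1.2, -0.5, 10.0]
opening: 0.013
```

```bash
python3 - <<'E'
from h import *
o=ctrl.get_obs();print(o["contact_force"],o["wrist_torque"],o["tool_pos"]);go([0.521,0.135,0.0876]);snap('wrist','pics/w9.png')
E
```

```text
[-1.2492058  -0.5300253  10.03531838] [-0.01964513  0.26776734  0.00964532] [0.52240104 0.13528658 0.08759202]
units [-0.028  0.05  -0.001] yaw -0.8674 tilt [ 5.e-03  6.e-04 -1.e+00]
```

View pics/w9.png

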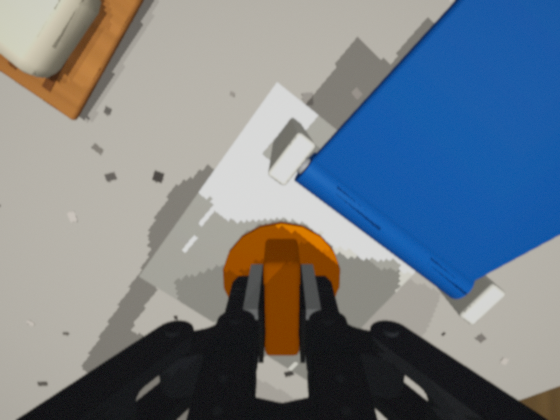

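The wing turns with the gripper and the torque is tiny, so I'll continue with slightly more pressure.

>>> {"fn": "step_arm", "kwargs": {"increments": "0 0.02 0.02 0 0 -0.6;0 0 0 0 0 -0.6;0 0 0 0 0 -0.6;0 0 0 0 0 -0.6;0 0 0 0 0 -0.6;0 0 0 0 0 0"}}

```text
t: 17.52
tool_pos: [0.5223, 0.1349, 0.0875]
tool_rot: [-3.014, 0.878, -0.008]
contact_force: [-1.2, -0.8, 12.5]
opening: 0.0134
```

```bash
python3 - <<'E'
from h import *
o=ctrl.get_obs();print(o["contact_force"],o["wrist_torque"],o["tool_pos"]);go([0.521,0.135,0.0876])
E
```

```text
[-1.22037109 -0.84880717 12.45810673] [-0.06720115  0.28450879  0.03615961] [0.52232619 0.13489572 0.08754959]
units [-0.047  0.025 -0.002] yaw -0.567 tilt [ 5.7e-03  4.0e-04 -1.0e+00]
```

Remaining turn is about 0.62 rad, to a tool yaw of about 0.055.

>>> {"fn": "step_arm", "kwargs": {"increments": "0 0 0 0 0 -0.6;0 0 0 0 0 -0.6;0 0 0 0 0 -0.6;0 0 0 0 0 -0.6;0 0 0 0 0 -0.6;0 0 0 0 0 0"}}

```text
t: 18.02
tool_pos: [0.5223, 0.1348, 0.0876]
tool_rot: [-3.113, 0.418, -0.009]
contact_force: [-1.1, -0.6, 11.8]
opening: 0.0131
```

```bash
python3 - <<'E'
from h import *
o=ctrl.get_obs();print(o["contact_force"],o["wrist_torque"],o["tool_pos"]);go([0.521,0.135,0.0876])
E
```

```text
[-1.0885246  -0.63325969 11.82280445] [-0.10222912  0.31218445 -0.01693331] [0.52225901 0.13482604 0.08756893]
units [-0.05   0.007 -0.002] yaw -0.267 tilt [ 5.5e-03  2.0e-04 -1.0e+00]
```

>>> {"fn": "step_arm", "kwargs": {"increments": "0 0 0 0 0 -0.6;0 0 0 0 0 -0.6;0 0 0 0 0 -0.6;0 0 0 0 0 -0.6;0 0 0 0 0 -0.6;0 0 0 0 0 -0.2;0 0 0 0 0 0;0 0 0 0 0 0"}}

```text
t: 18.68
tool_pos: [0.5221, 0.1347, 0.0876]
tool_rot: [3.14, 0.08, 0.008]
contact_force: [-2.8, -1.5, 13.3]
opening: 0.013
```

```bash
python3 - <<'E'
from h import *
o=ctrl.get_obs();print(o["contact_force"],o["wrist_torque"],o["tool_pos"]);go([0.521,0.135,0.0876]);snap('wrist','pics/w10.png')
E
```

```text
[-2.76287184 -1.52659429 13.3272317 ] [-0.16869188  0.43891482 -0.03098561] [0.52213154 0.13473791 0.08757608]
units [-0.045 -0.013 -0.001] yaw 0.051 tilt [ 0.0051 -0.     -1.    ]
```

View pics/w10.png

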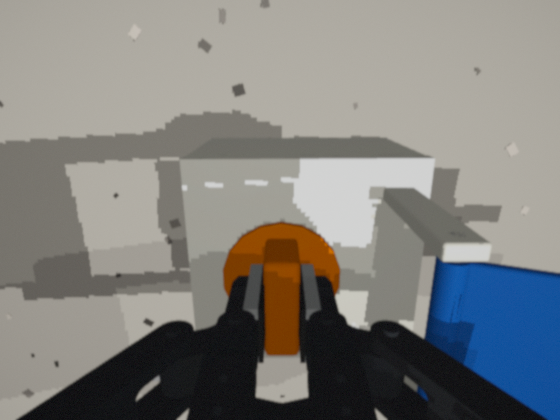

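The tank's edges are square to the image, so the wing is parallel to the hinge. I'll lift gently.

>>> {"fn": "step_arm", "kwargs": {"increments": "0 0 -0.06 0 0 0;0 0 -0.06 0 0 0;0 0 -0.08 0 0 0;0 0 -0.08 0 0 0;0 0 0 0 0 0;0 0 0 0 0 0"}}

```text
t: 19.23
tool_pos: [0.5221, 0.1347, 0.0937]
tool_rot: [3.14, 0.08, 0.009]
contact_force: [1.3, -1.0, 7.8]
opening: 0.0132
```

>>> {"fn": "step_arm", "kwargs": {"increments": "0 0 -0.1 0 0 0;0 0 -0.1 0 0 0;0 0 0 0 0 0"}}

```text
t: 19.48
tool_pos: [0.522, 0.1347, 0.0987]
tool_rot: [3.14, 0.08, 0.009]
contact_force: [1.2, -0.9, 7.1]
opening: 0.0129
```

```bash
python3 - <<'E'
from h import *
o=ctrl.get_obs();print(o["contact_force"],o["wrist_torque"],o["tool_pos"]);go([0.521,0.135,0.0876]);snap('wrist','pics/w11.png');snap('side','pics/s11.png')
E
```

```text
[ 1.17893667 -0.88986704  7.12493164] [-0.0981401  -0.16042419 -0.0539989 ] [0.52203685 0.1347112  0.09874235]
units [-0.043 -0.014  0.445] yaw 0.0509 tilt [ 5.5e-03  1.0e-04 -1.0e+00]
```

>>> {"fn": "step_arm", "kwargs": {"increments": "0 0 -0.1 0 0 0;0 0 -0.1 0 0 0;0 0 -0.1 0 0 0;0 0 0 0 0 0"}}

```text
t: 19.92
tool_pos: [0.5211, 0.1348, 0.105]
tool_rot: [-3.14, -0.08, -0.005]
contact_force: [2.9, -0.3, 5.5]
opening: 0.0128
```

>>> {"fn": "step_arm", "kwargs": {"increments": "0 0 -0.1 0 0 0;0 0 -0.1 0 0 0;0 0 -0.1 0 0 0;0 0 -0.1 0 0 0;0 0 0 0 0 0"}}

```text
t: 20.33
tool_pos: [0.5196, 0.1348, 0.1138]
tool_rot: [3.141, 0.08, -0.001]
contact_force: [1.3, -0.3, -0.3]
opening: 0.0134
```

```bash
python3 - <<'E'
from h import *
o=ctrl.get_obs();print(o["contact_force"],o["wrist_torque"],o["tool_pos"]);snap('side','pics/s12.png')
E
```

```text
[ 1.30495855 -0.29336065 -0.2614435 ] [-0.01313336  0.0724003  -0.03340565] [0.51961064 0.1347656  0.11382923]
```

View pics/s12.png

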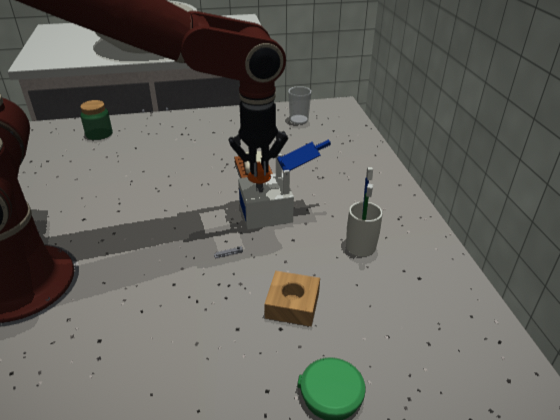

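The cap is free: the force is about its own weight. I'll raise it and move toward the rest.

>>> {"fn": "step_arm", "kwargs": {"increments": "0 0 -0.5 0 0 0;0 0 -0.7 0 0 0;0 0 -0.8 0 0 0;0 0 -0.8 0 0 0;0 0 -0.8 0 0 0;0 0 -0.5 0 0 0;0 0 0 0 0 0"}}

```text
t: 20.97
tool_pos: [0.5217, 0.135, 0.2208]
tool_rot: [-3.14, -0.08, -0.011]
contact_force: [0.8, -0.5, -0.2]
opening: 0.0133
```

```bash
python3 - <<'E'
from h import *
st();go([0.535,-0.165,0.21]);snap('wrist','pics/w13.png')
E
```

```text
{'t': 20.9667, 'q': [0.1151, -0.1523, 1.8282, -0.0, 1.4587, 0.064], 'dq': [-0.0016, 0.0288, 0.0516, -0.0021, -0.0325, -0.0012], 'effort': [0.0384, -29.2756, -35.3787, -0.0031, 0.2554, -0.0], 'tool_pos': [0.5217, 0.135, 0.2208], 'tool_rot': [-3.1399, -0.0802, -0.0109], 'contact_force': [0.8098, -0.4715, -0.1918], 'wrist_torque': [0.0405, -0.0334, 0.0047], 'opening': 0.0133}
units [-0.084 12.012  0.425] yaw 0.0511 tilt [ 6.9e-03  8.0e-04 -1.0e+00]
```

View pics/w13.png

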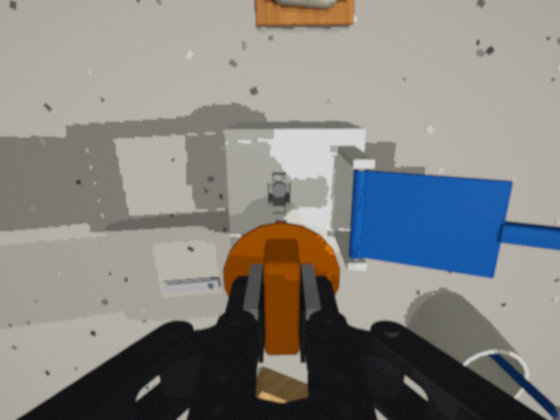

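>>> {"fn": "step_arm", "kwargs": {"increments": "0 0.5 0 0 0 0;0 0.85 0 0 0 0;0 0.85 0 0 0 0;0 0.85 0 0 0 0;0 0.85 0 0 0 0;0 0.85 0 0 0 0;0 0.85 0 0 0 0;0 0.85 0 0 0 0;0 0.85 0 0 0 0;0 0.85 0 0 0 0;0 0.85 0 0 0 0;0 0.85 0 0 0 0"}}

```text
t: 22.02
tool_pos: [0.5309, -0.1127, 0.2139]
tool_rot: [-3.14, -0.079, 0.006]
contact_force: [0.6, -0.7, -0.8]
opening: 0.0133
```

>>> {"fn": "step_arm", "kwargs": {"increments": "0 0.85 0 0 0 0;0 0.85 0 0 0 0;0 0.85 0 0 0 0;0 0.8 0 0 0 0;0 0.4 0 0 0 0;0 0 0 0 0 0;0 0 0 0 0 0;0 0 0 0 0 0;0 0 0 0 0 0"}}

```text
t: 22.77
tool_pos: [0.537, -0.2038, 0.216]
tool_rot: [-3.14, -0.082, 0.001]
contact_force: [0.0, 0.0, -0.6]
opening: 0.0134
```

```bash
python3 - <<'E'
from h import *
st();go([0.535,-0.165,0.21]);snap('wrist','pics/w14.png')
E
```

```text
{'t': 22.7667, 'q': [-0.4924, -0.057, 1.7481, 0.0002, 1.4512, -0.5446], 'dq': [0.0047, -0.0048, -0.0044, -0.0018, -0.0011, -0.0016], 'effort': [-0.3318, -34.3102, -36.9921, -0.012, 0.0007, 0.001], 'tool_pos': [0.537, -0.2038, 0.216], 'tool_rot': [-3.1399, -0.0819, 0.0008], 'contact_force': [0.0205, 0.0416, -0.6229], 'wrist_torque': [0.0391, 0.0118, -0.0159], 'opening': 0.0134}
units [ 0.003 -1.554  0.24 ] yaw 0.0522 tilt [-5.e-04  6.e-04 -1.e+00]
```

View pics/w14.png

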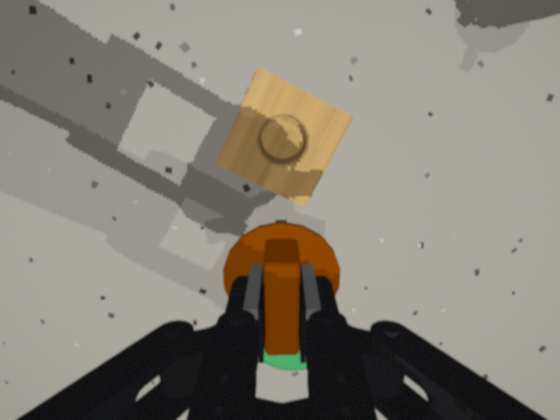

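The well's rim is centred near (282,138). I'll fit it, and check how the cap sits in the grip.

```bash
python3 - <<'E'
from h import *
W=load('pics/w14.npz');p=W["pixels"]
C=[onz(W,*c,.04) for c in [(258.5,68),(352,118),(303.5,204),(216.5,162)]]
print(np.round(C,4),np.mean(C,0),[np.linalg.norm(C[i]-C[i-1]) for i in range(4)])
for c in [(282.5,138)]: print(onz(W,*c,.04))
print("hole r",np.linalg.norm(onz(W,306,138,.04)-onz(W,259,138,.04)))
z=cv2.resize(p[60:215,205:360,::-1],None,fx=5,fy=5,interpolation=cv2.INTER_CUBIC)[:600]
cv2.imwrite("pics/z14.png",cv2.convertScaleAbs(z,alpha=1.3))
E
```

```text
[[ 0.5131 -0.1065  0.04  ]
 [ 0.5938 -0.1419  0.04  ]
 [ 0.5581 -0.2203  0.04  ]
 [ 0.4787 -0.1857  0.04  ]] [ 0.53591108 -0.16359467  0.04      ] [np.float64(0.08637754870183137), np.float64(0.08805406826162163), np.float64(0.08616330569520826), np.float64(0.08663719696041214)]
[ 0.53569409 -0.16174761  0.04      ]
hole r 0.040613897331102544
```

View pics/z14.png

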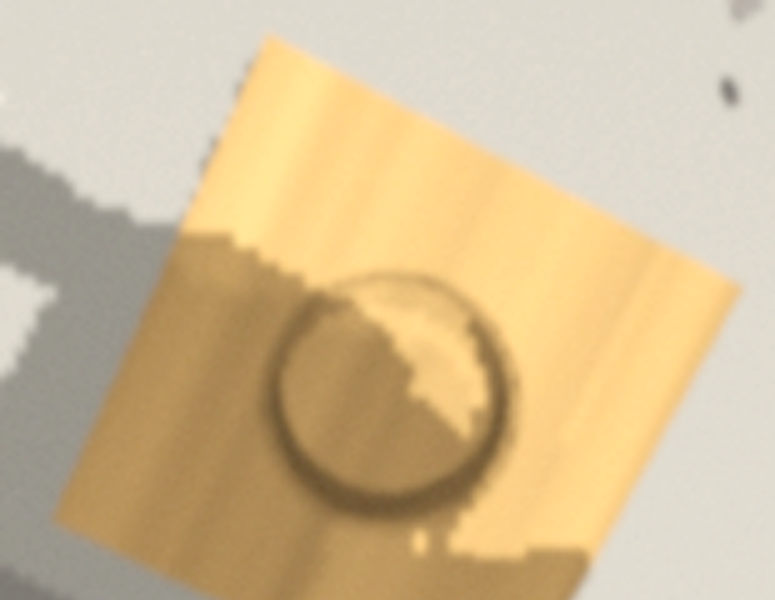

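```bash
python3 - <<'E'
from h import *
W=load('pics/w14.npz');p=W["pixels"]
hsv=cv2.cvtColor(p,cv2.COLOR_RGB2HSV);m=cv2.inRange(hsv,(3,180,60),(18,255,255));m[:200]=0
ys,xs=np.where(m[:260]);print(ys.min(),xs[ys==ys.min()].mean())
Rm=R.from_rotvec([-3.1399,-0.0819,0.0008]).as_matrix();tp=np.array([.537,-.2038,.216])
for dz in (.009,.010,.011,.013):
    q=Rm.T@(onz(W,281.5,ys.min(),.2158-dz+.0095-.0005)-tp);print("far edge in tool",dz,q*1e3)
for r in (230,250,265,272):
    xx=np.where(m[r])[0];print(r,xx.min(),xx.max())
go([0.5357,-0.1633,0.12])
E
```

```text
222 281.0
far edge in tool 0.009 [  0.12046213 -28.73729814   0.21826585]
far edge in tool 0.01 [  0.12063125 -28.37336743   1.21803402]
far edge in tool 0.011 [  0.12080037 -28.00943672   2.21780219]
far edge in tool 0.013 [  0.12113861 -27.2815753    4.21733853]
230 254 309
250 231 331
265 226 337
272 224 338
units [ 0.031 -1.62   3.846] yaw 0.0523 tilt [-2.e-04  3.e-04 -1.e+00]
```

>>> {"fn": "step_arm", "kwargs": {"increments": "0.03 -0.4 0 0 0 0;0 -0.4 0.4 0 0 0;0 -0.4 0.6 0 0 0;0 -0.4 0.7 0 0 0;0 0 0.7 0 0 0;0 0 0.7 0 0 0;0 0 0.7 0 0 0;0 0 0.2 0 0 0;0 0 0 0 0 0;0 0 0 0 0 0"}}

```text
t: 23.65
tool_pos: [0.5359, -0.1642, 0.1164]
tool_rot: [-3.14, -0.081, 0.0]
contact_force: [0.4, -0.7, -0.2]
opening: 0.0136
```

```bash
python3 - <<'E'
from h import *
st();go([0.5357,-0.1633,0.12]);S=snap('side','pics/s15.png');T=snap('top','pics/t15.png')
cv2.imwrite("pics/z15.png",np.hstack([cv2.resize(S["pixels"][190:330,230:350,::-1],None,fx=4,fy=4,interpolation=2)]))
E
```

```text
{'t': 23.65, 'q': [-0.4302, -0.0009, 1.8659, 0.0001, 1.2766, -0.4819], 'dq': [-0.0066, -0.0143, -0.0276, -0.0002, -0.0003, -0.0026], 'effort': [0.1002, -33.5931, -33.523, 0.0038, 0.0332, 0.0027], 'tool_pos': [0.5359, -0.1642, 0.1164], 'tool_rot': [-3.1404, -0.0812, 0.0001], 'contact_force': [0.4305, -0.6949, -0.1988], 'wrist_torque': [-0.0069, -0.0152, 0.028], 'opening': 0.0136}
units [-0.005 -0.036 -0.143] yaw 0.0517 tilt [-0.e+00  2.e-04 -1.e+00]
```

View pics/z15.png

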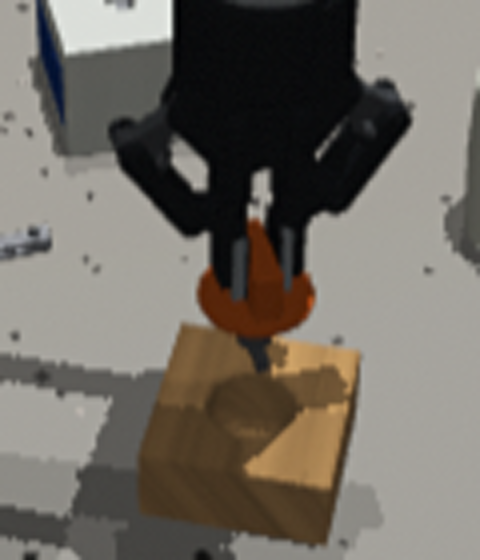

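The side view shows the stem and bar just above the hole. I'll lower slowly, watching the force.

>>> {"fn": "step_arm", "kwargs": {"increments": "0 -0.01 0.4 0 0 0;0 0 0.4 0 0 0;0 0 0.4 0 0 0;0 0 0.4 0 0 0;0 0 0 0 0 0"}}

```text
t: 24.17
tool_pos: [0.5337, -0.1637, 0.0727]
tool_rot: [-3.138, -0.08, 0.008]
contact_force: [-1.1, 0.0, -0.5]
opening: 0.0132
```

>>> {"fn": "step_arm", "kwargs": {"increments": "0 0 0.3 0 0 0;0 0 0.3 0 0 0;0 0 0.2 0 0 0;0 0 0 0 0 0;0 0 0 0 0 0"}}

```text
t: 24.58
tool_pos: [0.5356, -0.1645, 0.0559]
tool_rot: [-3.14, -0.08, 0.001]
contact_force: [0.4, -0.3, -0.5]
opening: 0.0133
```

The cap entered the well without contact. I'll creep down until the flange touches.

>>> {"fn": "step_arm", "kwargs": {"increments": "0 0 0.1 0 0 0;0 0 0.1 0 0 0;0 0 0 0 0 0;0 0 0 0 0 0"}}

```text
t: 24.92
tool_pos: [0.5358, -0.1646, 0.0513]
tool_rot: [3.141, 0.08, -0.0]
contact_force: [-0.3, 0.0, 0.1]
opening: 0.0131
```

>>> {"fn": "step_arm", "kwargs": {"increments": "0 0 0.06 0 0 0;0 0 0 0 0 0;0 0 0 0 0 0"}}

```text
t: 25.17
tool_pos: [0.5358, -0.1646, 0.0498]
tool_rot: [3.141, 0.08, -0.0]
contact_force: [0.3, -0.3, -0.6]
opening: 0.0132
```

>>> {"fn": "step_arm", "kwargs": {"increments": "0 0 0.04 0 0 0;0 0 0 0 0 0;0 0 0 0 0 0"}}

```text
t: 25.42
tool_pos: [0.5358, -0.1646, 0.0488]
tool_rot: [-3.141, -0.08, 0.0]
contact_force: [0.5, 0.8, -0.4]
opening: 0.0132
```

>>> {"fn": "step_arm", "kwargs": {"increments": "0 0 0.04 0 0 0;0 0 0 0 0 0;0 0 0 0 0 0"}}

```text
t: 25.67
tool_pos: [0.536, -0.1646, 0.048]
tool_rot: [3.14, 0.08, 0.001]
contact_force: [0.4, -1.0, 1.2]
opening: 0.0131
```

>>> {"fn": "step_arm", "kwargs": {"increments": "0 0 0.03 0 0 0;0 0 0 0 0 0;0 0 0 0 0 0"}}

```text
t: 25.92
tool_pos: [0.536, -0.1647, 0.0479]
tool_rot: [3.14, 0.08, -0.0]
contact_force: [-2.6, 0.9, 4.8]
opening: 0.0134
```

```bash
python3 - <<'E'
from h import *
st();S=snap('side','pics/s16.png')
cv2.imwrite("pics/z16.png",np.hstack([cv2.resize(S["pixels"][190:330,230:350,::-1],None,fx=4,fy=4,interpolation=2)]))
E
```

```text
{'t': 25.9167, 'q': [-0.4308, 0.0879, 1.9015, -0.0001, 1.1522, -0.4818], 'dq': [-0.0015, -0.0018, 0.0002, -0.0015, -0.0006, 0.001], 'effort': [-0.015, -33.586, -31.0431, 0.0427, -0.638, 0.0115], 'tool_pos': [0.536, -0.1647, 0.0479], 'tool_rot': [3.1404, 0.0801, -0.0], 'contact_force': [-2.6303, 0.8701, 4.8056], 'wrist_torque': [0.2031, 0.3481, -0.0267], 'opening': 0.0134}
```

View pics/z16.png

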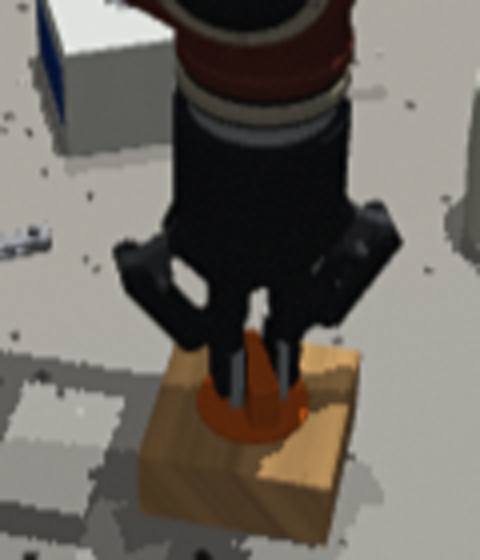

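The flange is seated at the predicted height of 0.0479. I'll ease off, release and rise.

>>> {"fn": "step_arm", "kwargs": {"increments": "0 0 -0.02 0 0 0;0 0 0 0 0 0;0 0 0 0 0 0;0 0 0 0 0 0;0 0 0 0 0 0;0 0 0 0 0 0;0 0 0 0 0 0;0 0 -0.3 0 0 0;0 0 -0.6 0 0 0;0 0 -0.8 0 0 0;0 0 -0.8 0 0 0;0 0 -0.8 0 0 0", "fingers": 1}}

```text
t: 26.97
tool_pos: [0.5357, -0.1645, 0.1314]
tool_rot: [3.141, 0.08, 0.0]
contact_force: [0.3, -0.2, 0.2]
opening: 0.0852
```

>>> {"fn": "step_arm", "kwargs": {"increments": "0 0 -0.8 0 0 0;0 0.5 -0.8 0 0 0;0 0.8 -0.4 0 0 0;0 0.6 0 0 0 0;0 0 0 0 0 0;0 0 0 0 0 0;0 0 0 0 0 0"}}

```text
t: 27.55
tool_pos: [0.5374, -0.2114, 0.1785]
tool_rot: [-3.139, -0.08, 0.004]
contact_force: [0.1, 0.1, -0.8]
opening: 0.0854
```

```bash
python3 - <<'E'
from h import *
st();S=snap('side','pics/s17.png');T=snap('top','pics/t17.png');W=snap('wrist','pics/w17.png')
E
```

```text
{'t': 27.55, 'q': [-0.5038, -0.0196, 1.7755, 0.0004, 1.3885, -0.5546], 'dq': [0.0106, -0.001, 0.005, -0.0016, -0.0001, -0.0011], 'effort': [-0.4086, -35.5776, -36.6731, -0.0173, -0.0124, -0.0001], 'tool_pos': [0.5374, -0.2114, 0.1785], 'tool_rot': [-3.1388, -0.0796, 0.0036], 'contact_force': [0.0867, 0.0965, -0.8212], 'wrist_torque': [0.0424, 0.0215, -0.0059], 'opening': 0.0854}
```

View pics/s17.png

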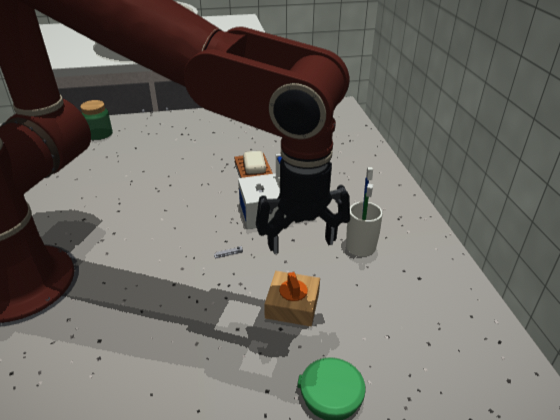

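View pics/w17.png

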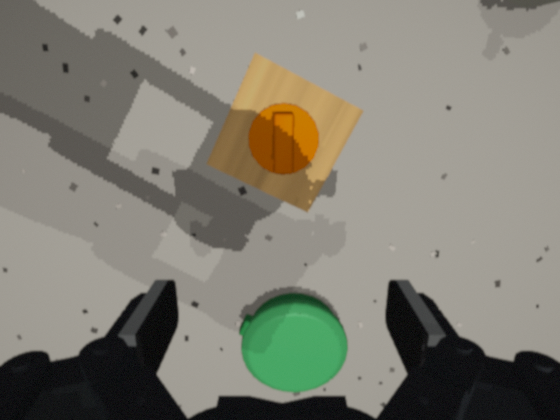

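View pics/t17.png

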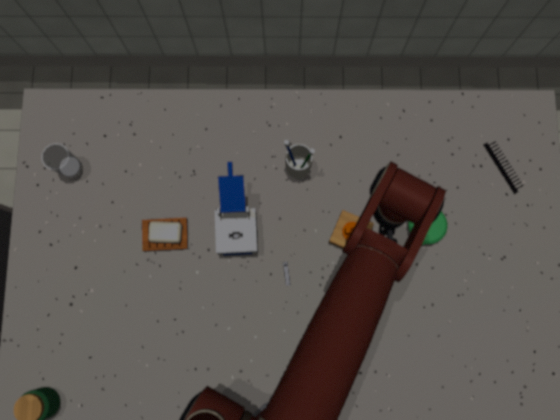

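The cap stands in the well (wrist view: flange at about (284,138)). The top view shows the tab back at (232,190), and soap, clipper and holder where they were. I'll do a quick numeric check before handing in.

```bash
python3 - <<'E'
from h import *
W=load('pics/w17.npz');hsv=cv2.cvtColor(W["pixels"],cv2.COLOR_RGB2HSV)
m=cv2.inRange(hsv,(5,200,100),(17,255,255));m[200:]=0
cn=max(cv2.findContours(m,0,2)[0],key=cv2.contourArea);el=cv2.fitEllipse(cn);print(el,onz(W,*el[0],.044))
C=[onz(W,*c,.04) for c in [(258,54),(362,109),(309,212),(208,164)]];print("rest ctr",np.mean(C,0))
a=[onz(W,*p,.07) for p in [(283.5,113),(283,170)]];print("wing",a)
A=load('pics/top0.npz')["pixels"].astype(int);B=load('pics/t17.npz')["pixels"].astype(int)
for n,(x,y,w,h) in dict(soap=(138,212,54,44),clipper=(278,260,16,28),holder=(280,138,40,46)).items(): print(n,np.abs(A-B)[y:y+h,x:x+w].mean())
S0=load('pics/side0.npz')["pixels"].astype(int);S1=load('pics/s17.npz')["pixels"].astype(int)
for n,(x,y,w,h) in dict(case=(290,355,85,62),clipper=(210,242,36,18),soapS=(232,148,40,26)).items(): print(n,np.abs(S0-S1)[y:y+h,x:x+w].mean())
E
```

```text
((278.48651123046875, 143.4222412109375), (54.9913444519043, 67.55557250976562), 140.4204559326172) [ 0.53296134 -0.16819974  0.044     ]
rest ctr [ 0.53707374 -0.16419335  0.04      ]
wing [array([ 0.53539361, -0.14444725,  0.07      ]), array([ 0.5371136 , -0.18297708,  0.07      ])]
soap 10.997474747474747
clipper 11.774553571428571
holder 10.013949275362318
case 21.00506008855155
clipper 30.39351851851852
soapS 56.11794871794872
```

```bash
python3 - <<'E'
from h import *
ctrl.finish_job();st()
E
```

```text
the job is handed in; nothing more can be done
the job is handed in; nothing more can be done
```

The job is handed in at about 28 s of the 72 s allowed, and every step was done in order; the job reports no verdict.

- **Tab:** I flipped it back to about 2.1 rad by its tongue and let go. It sank back, and the images show it resting there, though I did not measure its final angle.
- **Cap:** I pressed it in 1 mm steps. The spring pushed back with about 7–8 N, and the hard stop came about 13 mm down. I turned it 1.22 rad counter-clockwise under about 10–13 N with almost no resisting torque. The highest force I read was about 19 N, briefly at the stop.
- **Placing:** I lifted the cap out and lowered it into the well until the flange touched, at the predicted height. Then I released it and moved the gripper clear.

**Last checks:**
- **Wing position:** the wing's centre measured about (0.536, -0.164), within 1 mm of the rest's centre at (0.537, -0.164). The cap looked upright.
- **Failed check:** my colour fit of the flange put it about 6 mm from the rest's centre. A shadow had cut the colour mask, so I relied on the wing and the picture instead.
- **Bystanders:** the before/after pixel differences were inconclusive because the light and shadows changed. By eye, the soap, clipper, holder and case were all where they started.

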